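# Set a cheese mould in the screw press and wind the plate down onto it

### The job

Put the cheese to press: slide the white mould along the press board until it is home against the back of the U-shaped rod stop, under the screw, then wind the red handwheel clockwise until the steel plate bears snugly on the blue follower. Stop when you feel it take up, without forcing it; leave the mould standing in the stop with the plate holding it, let go, and leave the other things on the worktop alone.

Things in the scene. Friction and masses are not known exactly. Their poses are not given: they have to be found in the camera images.
- mould: Loose cheese mould: white perforated drum, 110 mm diameter, 65 high, 0.4 to 0.7 kg, standing on the press board outside the open end of the stop. Origin: centre of its underside, z up. A rigid blue follower disc, 94 mm diameter, sits in it and stands 8 to 28 mm above its rim, by how full the mould is (not measured); it does not give.
- press_seat (a point): Where the mould's underside centre belongs in the fixed screw press: on the screw's axis, on the board's top face, 20 mm above the worktop. Axes turn with the press: -x is the open side where the mould starts, +x the direction to push it home, z up. Home against the stop the mould's centre is 1 to 3 mm beyond it. Wall cabinets hang beyond world x = 0.57 m, from 0.45 m up.
- press: Fixed press frame; origin on the worktop under press_seat, same axes. Board x -215 to 80 mm, y +-115, top z 20. Stop of 8 mm rod, its top at z 33: half-circle of 56 mm inner radius round the axis at the +x end, legs flaring from x -8 to 160 mm inside at x -78. Columns, 18 mm thick, at y +-90; crosshead x +-22, y +-108, z 178 to 205; dome nuts on it to z 223.
- plate: Steel pressing plate, 76 mm diameter, sprung (20 N per mm, 9 mm travel) under the screw's lower end; it does not turn. Origin: centre of its underside, 117 to 130 mm above press_seat at the start. The screw goes down 20 mm for each clockwise turn of the handwheel and stays where it is left. Pressing with over 150 N (7.5 mm of spring) is forcing it.
- wheel_hub (a point): Centre of the red handwheel on the screw's top, in the rim's mid-plane, 141 mm above the plate's underside while the spring is unloaded; it goes down with the screw. Rim 161 mm outer diameter, 13 thick. Three spokes, 10 mm thick, in the same plane at 0, +120, -120 degrees from this point's x axis (z up, turns with the wheel). Hub 32 mm diameter, its nut 18 mm above; 51 mm free from hub to rim.
- handwheel (a joint): Turning angle of the handwheel, rad, growing clockwise seen from above as the screw goes down 3.18 mm per rad. Turning takes about 0.12 N m: 3 N if shut fingertips push a spoke 42 mm from the axis; once the plate bears, each further 1 N there adds about 13 N of pressing force. Friction keeps it as it is left, with up to about 40 N of pressing force.
- bowl: Bystander: cream china bowl, 135 mm wide, 60 high; origin: centre of its underside.
- mug: Bystander: white mug with handle, 80 mm wide, 102 high; origin: centre of its underside.
- chilli_jar: Bystander: glass jar with yellow lid, 75 mm wide, 95 high; origin: centre of its underside.
- tin: Bystander: low round tin, 75 mm wide, 58 high; origin: centre of its underside.
- spice_jar: Bystander: slim spice jar with dark cap, 41 mm wide, 105 high; origin: centre of its underside.
Mind the look-alikes: they are no part of the job. There is more than one size of the mould; the one meant has the size given above.

How it is judged:
On the way, in this order (a step that is already met when the one before it is completed fails the run):
1. the mould stands home in the stop, its centre within 6 mm of the screw's axis, the plate still clear of it (horizontal distance between mould and press_seat below 0.006 m and contact force between plate and mould below 0.5 N), for 0.2 s.
2. the plate has been wound down and bears on the follower (horizontal distance between mould and press_seat below 0.006 m and contact force between plate and mould above 5 N), for 0.2 s.
At the end, for the whole second after the job is handed in: The mould stands upright (within 0.05 rad) and still in the stop, its centre within 6 mm of the screw's axis, and the plate presses on its follower with more than 5 N (all of step 2 and angle between mould's own z axis and vertical below 0.05 rad and linear speed of mould below 0.01 m/s); the robot touches nothing.
It fails at once if the press is forced: more than 150 N between plate and follower (contact force between plate and mould above 150 N).
It fails at once if the mould is tipped by more than 0.2 rad (angle between mould's own z axis and vertical above 0.2 rad).
It fails at once if another thing on the worktop is moved more than 20 mm (distance of any of bowl, mug, chilli_jar, tin, spice_jar from where it was at the start of the episode above 0.02 m).
It also fails if it takes over 72 s, if anything falls off the work surface, if the arm or the gripper's body presses on something with over 40 N, if the wrist force passes 120 N, or if a joint passes its speed limit or range.

### The arm

A 7-joint arm with a two-finger parallel gripper is mounted at the origin on a cart in front of the work surface, level with it; the furniture and walls round the work are solid. World frame = base frame: x ahead of the robot, y to its left, z up, the work surface at z = 0. Lengths are in m, angles in rad, forces in N, time in s.
With the tool pointing down it reaches from about 0.425 to 0.95 m from the base axis. Payload 4.7 kg.
Tool frame: the origin (TCP) lies at the very end of the fingers, on their centre line; the grasp point (between the pads) lies 19 mm behind it; z points along the fingers, y is the line along which they close (so a half turn about z gives the same grasp; the last joint's range is limited). The gripper opens to 85 mm and grips with 20 to 120 N. Pads are 22 mm wide; open, the fingers measure 114 mm over their backs; the gripper's body (76 mm by 85 mm) begins 54 mm behind the grasp point. The pads swing forward as they close: fully open they stand 13 mm farther back than shut.
Start: joints at [1.274, 0.469, -0.049, 1.532, 0.024, 1.141, -0.082], TCP at [0.179, -0.651, 0.231] pointing down, gripper open.
Joint ranges: [-2.59, 2.59], [-0.33, 1.99], [-1.39, 1.29], [0.1, 2.45], [-1.04, 4.18], [0.21, 1.99], [-2.66, 2.66]. Speed limits (rad/s): [2.57, 2.57, 3.14, 3.14, 3.14, 3.14, 3.14].

### API

Orientations are given as a rotation vector (axis times angle).
In Python, from rig import robot gives the robot as it stands. The module is installed in compiled form; this text tells all that it offers.
- The arm moves only by the shell command python3 -m inch 'ROWS'. ROWS is text: rows parted by semicolons, each of 7 numbers parted by spaces: the shift along the tool's x, y, z as a fraction of full scale, then the turn, a rotation vector about the tool's x, y, z as a fraction of full scale, then the opening, from -1 (shut) to 1 (fully open). A call has 1 to 5 rows; each row shifts and turns the commanded pose from where the row before left it, along the tool's axes as they then stand; what a row does not reach is not made up. Full scale, the value 1, is 25 mm for a shift and 60 degrees for a turn. A row lasts 1/12 s, in which the tool goes at most 41.7 mm and 7.16 degrees, less where a joint would pass 70% of its speed; a pose out of reach is approached as far as the arm can. A call with a number of a shift or a turn outside -1 to 1 is refused whole. A call with a gripper value outside its range is refused whole. The fingers move at their own pace and stop on an object; the grip force is fixed at half the most. Time passes only in rows, so rows that do not move let the fingers close. It gives the time, the measured TCP pose, the force, the opening and the grip force at its end, in the units of the state.
- robot.state(): the state, without advancing time (a new reading comes with each control period).
- robot.get_image(name): name is "scene" or "top" or "wrist"; returns the picture (384x512x3 uint8, red, green, blue); there is no depth.
- robot.camera_model(name): a dict with "mtx" (3x3 intrinsics, pixels), "dist" ([k1, k2, p1, p2, k3] as OpenCV has them; the pictures are not rectified), "R" (3x3) and "t" (3): a world point X has camera coordinates R X + t. Camera axes: x right, y down, z forward; pixel columns grow to the right and rows downward; lengths in m; the calibration is good to about 2 mm. A picture is of the moment at which its call begins: read the wrist's pose just before it. camera_model takes no time and is no camera call; for the wrist camera it gives the pose at the moment of the call.
- robot.close_job(): hands the job in; it is judged then, once.
The state is a dict: "time_s": time; "qpos": joint angles; "joint_vel": joint speeds; "joint_torque": joint torques, N m; "tool_pos": TCP position; "tool_rot": TCP orientation; "wrist_force": force on the tool from outside, world axes, zero at the start; "ft_torque": the same for the moment, N m; "grip_width": opening from 0.0 (shut) to 1.0 (fully open); "finger_force": force on a finger pad.
Only numpy, scipy, OpenCV 4.12 (cv2) and the standard library are available. Lean on these libraries where they do the work, as an engineer would, in place of code of your own. Each camera call takes 0.05 s, during which the arm holds its last target. There are 200 camera calls.

## Working session

There is one attempt and no reset: what is moved stays moved. The work goes in short steps, Python scripts to look and compute and a shell command to move; the robot and the scene stay as the last step left them, time stands still between calls to the robot, and variables do not carry over. Pictures are saved under pics/ and viewed, at most 10 in all, crops included, and the job is handed in when it is done.

```bash
mkdir -p pics; python3 - <<'E'
from rig import robot
import cv2,numpy as np
s=robot.state();print({k:np.round(v,3) for k,v in s.items()})
ims=[]
for n in("scene","top"):
    im=robot.get_image(n)[:,:,::-1].copy();cv2.imwrite(f"pics/{n}0.png",im)
    c=robot.camera_model(n);print(n,np.round(c["mtx"],1).tolist(),np.round(c["dist"],3),np.round(-c["R"].T@c["t"],3),np.round(c["R"],2).tolist())
E
```

```text
{'time_s': np.float64(0.0), 'qpos': array([ 1.274,  0.469, -0.049,  1.534,  0.024,  1.141, -0.082]), 'joint_vel': array([ 0.001,  0.001,  0.002, -0.   ,  0.001,  0.002,  0.   ]), 'joint_torque': array([-1.0000e-03, -5.1032e+01, -4.6000e-02, -2.3772e+01,  1.1000e-02,
        7.0000e-03,  0.0000e+00]), 'tool_pos': array([ 0.178, -0.65 ,  0.23 ]), 'tool_rot': array([-3.112e+00, -4.190e-01,  1.000e-03]), 'wrist_force': array([0.921, 0.057, 0.707]), 'ft_torque': array([0.037, 0.021, 0.043]), 'finger_force': np.float64(0.0), 'grip_width': np.float64(0.999)}
scene [[435.0, 0.0, 263.1], [0.0, 435.0, 191.8], [0.0, 0.0, 1.0]] [-0.103  0.     0.     0.     0.   ] [-0.832  0.667  0.793] [[-0.42, -0.91, 0.02], [-0.37, 0.15, -0.92], [0.83, -0.39, -0.39]]
top [[349.9, 0.0, 255.7], [0.0, 349.9, 190.2], [0.0, 0.0, 1.0]] [-0.07  0.    0.    0.    0.  ] [0.382 0.055 1.216] [[0.02, -1.0, 0.02], [-1.0, -0.02, -0.07], [0.07, -0.01, -1.0]]
```

View pics/scene0.png

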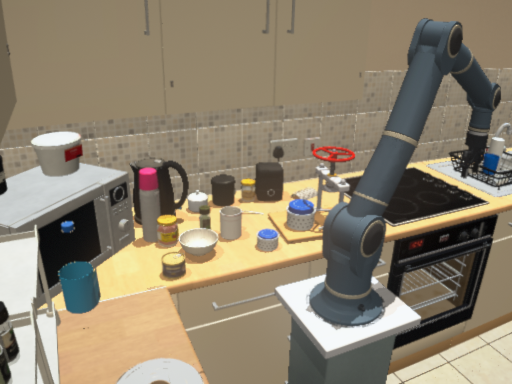

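View pics/top0.png

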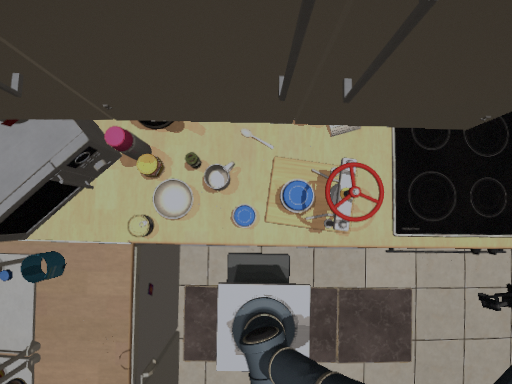

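The top view shows the press at right: wheel centre ≈(354,191), mould with its blue follower ≈(297,196), so it is pushed to image right (world −y). The blue tin at (244,216) is a look-alike. Next I'll measure these.

```bash
cat > h.py <<'E'
import cv2,numpy as np
from rig import robot
def ray(n,px,c=None):
    c=c or robot.camera_model(n);R,t=np.array(c["R"]),np.array(c["t"])
    p=cv2.undistortPoints(np.array(px,float).reshape(-1,1,2),np.array(c["mtx"]),np.array(c["dist"])).reshape(-1,2)
    d=np.c_[p,np.ones(len(p))]@R; return -R.T@t,d/np.linalg.norm(d,axis=1)[:,None]
def plane(n,px,z,c=None):
    o,d=ray(n,px,c);return o+d*((z-o[2])/d[:,2])[:,None]
def tri(a,b):
    (o1,d1),(o2,d2)=a,b;d1,d2=d1[0],d2[0]
    s=np.linalg.lstsq(np.c_[d1,-d2],o2-o1,rcond=None)[0];p,q=o1+s[0]*d1,o2+s[1]*d2
    return (p+q)/2,np.linalg.norm(p-q)
def hsv(im,lo,hi): return cv2.inRange(cv2.cvtColor(im,cv2.COLOR_BGR2HSV),lo,hi)
def circ(P): # algebraic circle fit
    A=np.c_[2*P[:,:2],np.ones(len(P))];s=np.linalg.lstsq(A,(P[:,:2]**2).sum(1),rcond=None)[0]
    return s[:2],np.sqrt(s[2]+s[:2]@s[:2])
def blobs(m,amin=30):
    return sorted([c for c in cv2.findContours(m,cv2.RETR_EXTERNAL,cv2.CHAIN_APPROX_NONE)[0] if cv2.contourArea(c)>amin],key=cv2.contourArea,reverse=True)
E
python3 - <<'E'
from h import *
P={}
for n in("top","scene"):
    im=cv2.imread(f"pics/{n}0.png")
    r=hsv(im,(0,150,70),(8,255,255))|hsv(im,(174,150,70),(180,255,255)); b=hsv(im,(105,120,50),(125,255,255))
    for nm,m in(("red",r),("blue",b)):
        for c in blobs(m)[:5]:
            e=cv2.fitEllipse(cv2.convexHull(c)); print(n,nm,np.round(e[0],1),np.round(e[1],1),cv2.contourArea(c))
            P.setdefault((n,nm),[]).append((e,c))
x=P[("top","red")][0]
for z in(.27,.28,.29): print("wheel",z,circ(plane("top",cv2.convexHull(x[1]),z)))
x=P[("top","blue")][0]
for z in(.09,.1,.11): print("foll",z,[circ(plane("top",cv2.convexHull(k[1]),z)) for k in P[("top","blue")][:2]])
im=cv2.imread("pics/top0.png")[135:245,230:400];t=cv2.resize(im,None,fx=4.6,fy=4.6,interpolation=2)
cv2.imwrite("pics/topcrop.png",t)
im=cv2.imread("pics/scene0.png")[135:255,250:370];cv2.imwrite("pics/scenecrop.png",cv2.resize(im,None,fx=5,fy=5,interpolation=2))
E
```

```text
top red [354.  191.6] [57.8 59.4] 2629.0
top blue [297.5 195.1] [29. 29.] 630.5
top blue [244.1 215.4] [19.5 20. ] 287.5
top blue [  4.3 275. ] [ 9.3 10.6] 66.0
scene red [332.7 153.4] [15.2 44.1] 468.5
scene red [ 73.1 152.5] [11.4 22.8] 147.0
scene red [416.9 243.5] [ 5.8 11.3] 32.5
scene blue [490.4 161.1] [16.2 19.1] 179.5
scene blue [300.8 204.7] [10.8 22.7] 165.0
scene blue [ 66.7 225.7] [12.4 13.6] 100.5
scene blue [267.6 233.5] [ 8.  17.7] 97.0
wheel 0.27 (array([ 0.45563016, -0.22877026]), np.float64(0.08101213933447486))
wheel 0.28 (array([ 0.45485008, -0.22577223]), np.float64(0.08015582769334907))
wheel 0.29 (array([ 0.45406999, -0.22277419]), np.float64(0.07929951605222396))
foll 0.09 [(array([ 0.4538231 , -0.09712527]), np.float64(0.047053063952286076)), (array([0.38474813, 0.07400169]), np.float64(0.03163437319937171))]
foll 0.1 [(array([ 0.45318377, -0.09577555]), np.float64(0.04663520786215116)), (array([0.38472221, 0.07383172]), np.float64(0.03135344323671481))]
foll 0.11 [(array([ 0.45254443, -0.09442582]), np.float64(0.04621735177202154)), (array([0.3846963 , 0.07366174]), np.float64(0.03107251327406181))]
```

View pics/topcrop.png

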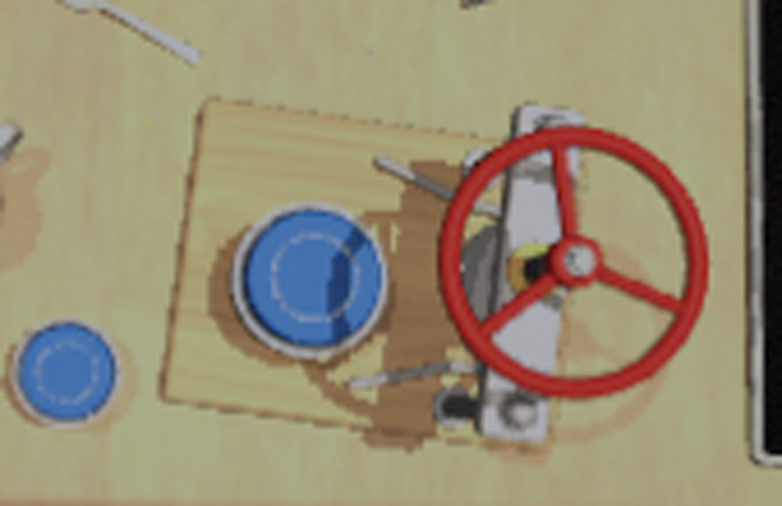

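View pics/scenecrop.png

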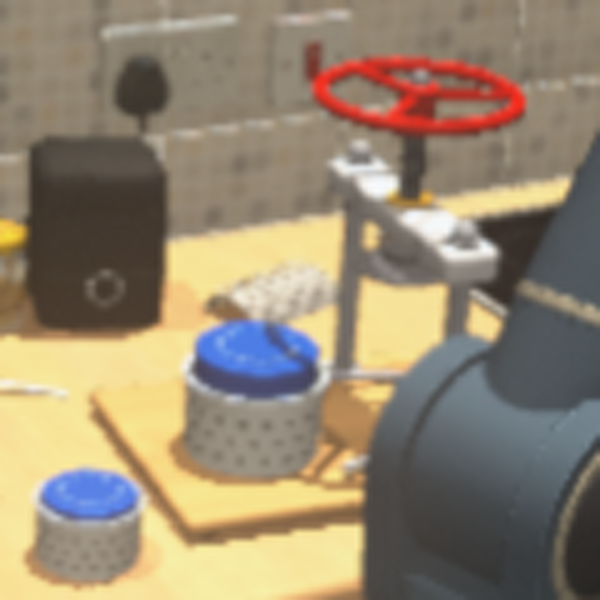

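The top crop shows the board's left edge (205,100)–(163,398), the follower at (313,278), the hub at (575,262) and spoke ends at (560,150), (685,307), (487,328). The scene crop confirms the tall blue follower (top disc ≈(258,350)) and the wheel (420,93).

```bash
python3 - <<'E'
from h import *
T=lambda *p:[(x/4.6+230-.4,y/4.6+135-.4) for x,y in p]
S=lambda *p:[(x/5+250-.4,y/5+135-.4) for x,y in p]
w,g=tri(ray("top",[(354,191.6)]),ray("scene",[(332.7,153.4)]));print("wheel",w,g)
f,g=tri(ray("top",[(297.5,195.1)]),ray("scene",S((258,348))));print("foll",f,g)
B=plane("top",T((205,100),(163,398),(500,138)),.02);print("board",B)
e=B[1]-B[0];print("len",np.linalg.norm(e[:2]));
u=np.array([-e[1],e[0]])/np.hypot(*e[:2]); 
print("press x deg from left edge",np.degrees(np.arctan2(-u[1]*np.sign(-u[1])*-1,u[0]*np.sign(-u[1]))))
v=B[2]-B[0];print("from top edge",np.degrees(np.arctan2(v[1],v[0])))
# dome nuts z~.215
N=plane("top",T((553,120),(520,410)),.215);print("nuts",N, N[:,:2].mean(0),np.degrees(np.arctan2(*(N[1]-N[0])[1::-1]))-0)
h=plane("top",T((575,262)),w[2])[0];
for q in plane("top",T((560,150),(685,307),(487,328)),w[2]): print("spoke",np.degrees(np.arctan2(q[1]-w[1],q[0]-w[0])))
for z in(.27,.28,w[2]): print(z,plane("top",[(354,191.6)],z))
E
```

```text
wheel [ 0.45356404 -0.22036107  0.29381011] 0.0016183378215959747
foll [ 0.45215879 -0.09512672  0.10810593] 0.001146043820459214
board [[ 0.59062175 -0.02403217  0.02      ]
 [ 0.36677233  0.00341111  0.02      ]
 [ 0.56726605 -0.24780317  0.02      ]]
len 0.2255253815974378
press x deg from left edge -96.98941630890587
from top edge -95.95857057928548
nuts [[ 0.54942991 -0.23247843  0.215     ]
 [ 0.3659287  -0.21166512  0.215     ]] [ 0.45767931 -0.22207178] 173.52898003252926
spoke 5.618540917615536
spoke -110.39055703739471
spoke 128.81001159778359
0.27 [[ 0.45501709 -0.22821772  0.27      ]]
0.28 [[ 0.45424349 -0.22522552  0.28      ]]
0.2938101139471533 [[ 0.45317514 -0.22109327  0.29381011]]
```

```bash
A="" 
python3 -m inch '0 -.5 -1 0 0 0 1;0 -.5 -1 0 0 0 1;0 -.5 -1 0 0 0 1;0 -.5 -1 0 0 0 1;0 -.5 -1 0 0 0 1'
python3 -m inch '1 -.21 0 0 0 -.0415 1;1 -.21 0 0 0 -.0415 1;1 -.21 0 0 0 -.0415 1;1 -.21 0 0 0 -.0415 1;1 -.21 0 0 0 -.0415 1'
python3 -m inch '1 -.21 0 0 0 -.0415 1;1 -.21 0 0 0 -.0415 1;1 -.21 0 0 0 -.0415 1;1 -.21 0 0 0 -.0415 1;1 -.21 0 0 0 -.0415 1'
```

```text
time_s: 0.52
tool_pos: [0.1618, -0.5897, 0.3569]
tool_rot: [-3.112, -0.419, 0.0]
wrist_force: [0.4, -0.2, 0.3]
grip_width: 0.997
finger_force: 0.0
time_s: 0.93
tool_pos: [0.2709, -0.5218, 0.3558]
tool_rot: [-3.048, -0.758, 0.0]
wrist_force: [1.1, -0.9, 0.9]
grip_width: 0.999
finger_force: 0.0
time_s: 1.35
tool_pos: [0.3614, -0.432, 0.3558]
tool_rot: [-2.948, -1.084, 0.0]
wrist_force: [0.5, 0.4, -0.4]
grip_width: 0.997
finger_force: 0.0
```

```bash
python3 -m inch '.95 -.21 0 0 0 -.0415 .4;.95 -.21 0 0 0 -.0415 .4;.95 -.21 0 0 0 -.0415 .4;.95 -.21 0 0 0 -.0415 .4;.95 -.21 0 0 0 -.0415 .4'
python3 -m inch '.9 -.21 0 0 0 -.0415 .4;.9 -.21 0 0 0 -.0415 .4;.9 -.21 0 0 0 -.0415 .4;.9 -.21 0 0 0 -.0415 .4;.9 -.21 0 0 0 -.0415 .4'
python3 -m inch '.86 -.21 0 0 0 -.0415 .4;.86 -.21 0 0 0 -.0415 .4;.86 -.21 0 0 0 -.0415 .4;.86 -.21 0 0 0 -.0415 .4;.86 -.21 0 0 0 -.0415 .4'
python3 -m inch '.81 -.21 0 0 0 -.0415 .4;.81 -.21 0 0 0 -.0415 .4;.81 -.21 0 0 0 -.0415 .4;.81 -.21 0 0 0 -.0415 .4;.81 -.21 0 0 0 -.0415 .4'
```

```text
time_s: 1.77
tool_pos: [0.4265, -0.3286, 0.3563]
tool_rot: [2.813, 1.4, -0.0]
wrist_force: [0.4, -0.4, -0.2]
grip_width: 0.699
finger_force: 0.0
time_s: 2.18
tool_pos: [0.464, -0.2195, 0.3563]
tool_rot: [2.644, 1.697, 0.0]
wrist_force: [0.0, 0.5, -0.2]
grip_width: 0.702
finger_force: 0.0
time_s: 2.6
tool_pos: [0.4753, -0.1098, 0.3563]
tool_rot: [2.444, 1.973, 0.0]
wrist_force: [1.0, 0.5, -0.1]
grip_width: 0.702
finger_force: 0.0
time_s: 3.02
tool_pos: [0.462, -0.0063, 0.3563]
tool_rot: [2.216, 2.227, -0.0]
wrist_force: [-0.1, 0.8, -0.6]
grip_width: 0.699
finger_force: 0.0
```

```bash
python3 -m inch '0 -.1 0 0 -.111 0 .4;0 -.1 0 0 -.111 0 .4;0 -.1 0 0 -.111 0 .4;0 -.08 0 0 -.111 0 .4;0 0 0 0 -.111 0 .4'
python3 -m inch '0 0 0 0 -.112 0 .4;.643 0 .766 0 0 0 .4;.643 0 .766 0 0 0 .4;.643 0 .766 0 0 0 .4;.643 0 .766 0 0 0 .4'
python3 -m inch '.643 0 .766 0 0 0 .4;.643 0 .766 0 0 0 .4;.643 0 .766 0 0 0 .4;.643 0 .766 0 0 0 .4;0 0 0 0 0 0 .4'
python3 - <<'E'
from h import *
cv2.imwrite("pics/s1.png",robot.get_image("scene")[:,:,::-1]); 
im=cv2.imread("pics/s1.png")[90:290,180:400];cv2.imwrite("pics/s1c.png",cv2.resize(im,None,fx=3,fy=3))
print(robot.state()["qpos"])
E
```

```text
time_s: 3.43
tool_pos: [0.4528, -0.007, 0.3577]
tool_rot: [1.884, 1.888, -0.565]
wrist_force: [-0.5, -0.4, -0.9]
grip_width: 0.701
finger_force: 0.0
time_s: 3.85
tool_pos: [0.4527, -0.0073, 0.2553]
tool_rot: [1.814, 1.819, -0.66]
wrist_force: [0.3, 0.0, 0.2]
grip_width: 0.705
finger_force: 0.0
time_s: 4.27
tool_pos: [0.4507, -0.0087, 0.1528]
tool_rot: [1.814, 1.823, -0.669]
wrist_force: [-1.0, -0.8, 0.7]
grip_width: 0.702
finger_force: 0.0
[ 0.11030986  0.47143451 -0.73775135  2.07305799  0.86971493  1.36852453
 -1.11999263]
```

View pics/s1c.png

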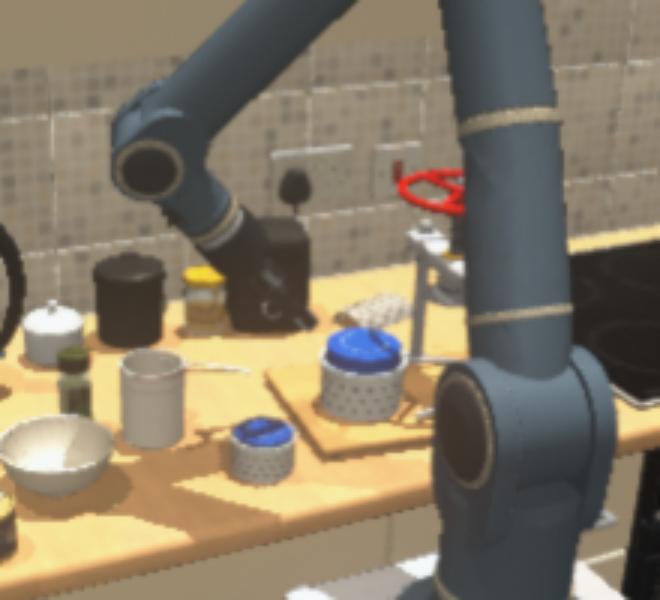

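The arm sits behind the mould (now at crop (363,375)) with its wrist clear of the mug and tin. Descend, then push.

```bash
python3 -m inch '.643 .04 .766 0 0 0 .4;.643 .04 .766 0 0 0 .4;.643 0 .766 0 0 0 .4;.643 0 .766 0 0 0 .4;0 0 0 0 0 0 .4'
python3 -m inch '-.3 0 .25 0 0 0 .4;-.3 0 .25 0 0 0 .4;-.3 0 .25 0 0 0 .4;-.3 0 .25 0 0 0 .4;-.3 0 .25 0 0 0 .4'
python3 -m inch '-.3 0 .25 0 0 0 .4;-.3 0 .25 0 0 0 .4;-.3 0 .25 0 0 0 .4;-.3 0 .25 0 0 0 .4;-.3 0 .25 0 0 0 .4'
```

```text
time_s: 4.73
tool_pos: [0.4541, -0.0085, 0.0546]
tool_rot: [1.815, 1.82, -0.666]
wrist_force: [-0.6, 0.1, 0.7]
grip_width: 0.699
finger_force: 0.0
time_s: 5.15
tool_pos: [0.4554, -0.0574, 0.0576]
tool_rot: [1.818, 1.816, -0.657]
wrist_force: [0.0, 5.2, 3.2]
grip_width: 0.702
finger_force: 2.8
time_s: 5.57
tool_pos: [0.4562, -0.1053, 0.0576]
tool_rot: [1.816, 1.818, -0.655]
wrist_force: [-0.2, 5.1, 2.8]
grip_width: 0.697
finger_force: 2.7
```

```bash
python3 -m inch '-.3 0 .25 0 0 0 .4;-.3 0 .25 0 0 0 .4;-.3 0 .25 0 0 0 .4;-.3 0 .26 0 0 0 .4;-.3 0 .26 0 0 0 .4'
python3 -m inch '-.12 0 .11 0 0 0 .4;-.12 0 .11 0 0 0 .4;-.12 0 .11 0 0 0 .4'
python3 - <<'E'
from h import *
for n in("top",):
    im=robot.get_image(n)[:,:,::-1].copy();cv2.imwrite("pics/t2.png",im)
    cv2.imwrite("pics/t2c.png",cv2.resize(im[135:245,230:400],None,fx=4.6,fy=4.6,interpolation=2))
E
```

```text
time_s: 5.98
tool_pos: [0.4562, -0.1545, 0.0574]
tool_rot: [1.815, 1.818, -0.656]
wrist_force: [-0.5, 6.9, 4.3]
grip_width: 0.699
finger_force: 3.2
time_s: 6.23
tool_pos: [0.4561, -0.1663, 0.0568]
tool_rot: [1.815, 1.818, -0.656]
wrist_force: [-0.4, 8.0, 5.5]
grip_width: 0.703
finger_force: 4.0
```

View pics/t2c.png

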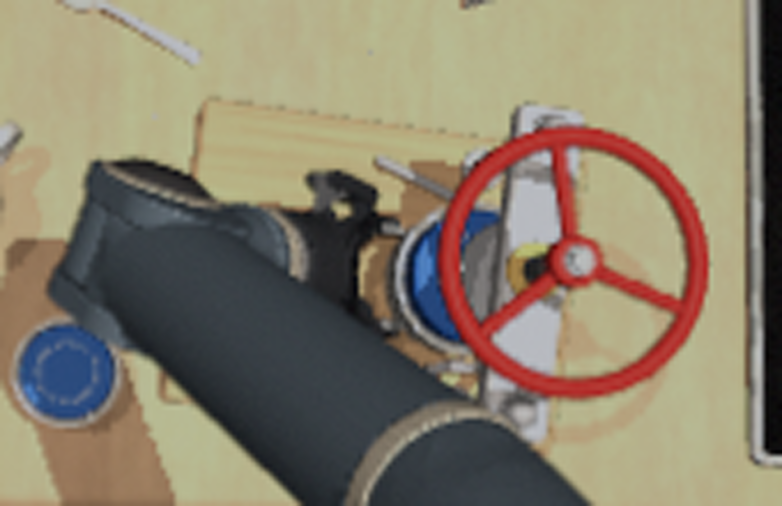

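The mould has moved about 118 mm (follower's left edge at crop x≈413); roughly 10 mm remain.

```bash
python3 -m inch '-.09 0 .08 0 0 0 .4;-.09 0 .08 0 0 0 .4'
python3 -m inch '-.06 0 .05 0 0 0 .4;-.06 0 .05 0 0 0 .4'
python3 -m inch '-.05 0 .04 0 0 0 .4;0 0 0 0 0 0 .4'
```

```text
time_s: 6.45
tool_pos: [0.4563, -0.1719, 0.0567]
tool_rot: [1.814, 1.818, -0.656]
wrist_force: [-0.9, 7.7, 7.5]
grip_width: 0.7
finger_force: 4.4
time_s: 6.62
tool_pos: [0.4561, -0.1752, 0.0565]
tool_rot: [1.815, 1.819, -0.656]
wrist_force: [-1.7, 11.5, 8.1]
grip_width: 0.703
finger_force: 6.2
time_s: 6.78
tool_pos: [0.4558, -0.1765, 0.0564]
tool_rot: [1.815, 1.82, -0.656]
wrist_force: [-2.4, 9.6, 5.9]
grip_width: 0.695
finger_force: 5.5
```

```bash
python3 -m inch '-.06 0 .05 0 0 0 .4;0 0 0 0 0 0 .4'
python3 -m inch '-.06 0 .05 0 0 0 .4;0 0 0 0 0 0 .4'
python3 -m inch '-.06 0 .05 0 0 0 .4;0 0 0 0 0 0 .4'
```

```text
time_s: 6.95
tool_pos: [0.4555, -0.178, 0.0563]
tool_rot: [1.815, 1.821, -0.656]
wrist_force: [-3.0, 12.2, 8.2]
grip_width: 0.702
finger_force: 6.5
time_s: 7.12
tool_pos: [0.4554, -0.1787, 0.056]
tool_rot: [1.815, 1.823, -0.654]
wrist_force: [-4.3, 15.0, 10.5]
grip_width: 0.705
finger_force: 9.0
time_s: 7.28
tool_pos: [0.4554, -0.179, 0.0559]
tool_rot: [1.815, 1.826, -0.652]
wrist_force: [-5.8, 19.9, 11.9]
grip_width: 0.699
finger_force: 11.2
```

```bash
python3 -m inch '.3 0 -.26 0 0 0 .4;.6 0 -.51 0 0 0 .4;.766 0 -.643 0 0 0 .4;.766 0 -.643 0 0 0 .4;.766 0 -.643 0 0 0 .4'
python3 -m inch '.766 0 -.643 0 0 0 0;0 0 -1 0 0 0 -1;0 0 -1 0 0 0 -1;0 0 -1 0 0 0 -1;-.643 0 -.766 0 0 0 -1'
python3 -m inch '-.643 0 -.766 0 0 0 -1;-.643 0 -.766 0 0 0 -1;-.643 0 -.766 0 0 0 -1;-.643 0 -.766 0 0 0 -1;-.643 0 -.766 0 0 0 -1'
python3 -m inch '-.643 0 -.766 0 0 0 -1;-.643 0 -.766 0 0 0 -1;-.643 0 -.766 0 0 0 -1;0 0 0 0 0 0 -1'
python3 - <<'E'
from h import *
for n in("top","scene"):
    im=robot.get_image(n)[:,:,::-1].copy();cv2.imwrite(f"pics/{n}3.png",im)
a=cv2.imread("pics/top3.png")[135:235,280:380];b=cv2.imread("pics/scene3.png")[140:240,280:380]
cv2.imwrite("pics/c3.png",np.hstack([cv2.resize(k,(400,400),interpolation=2) for k in(a,b)]))
E
```

```text
time_s: 7.7
tool_pos: [0.4546, -0.0804, 0.0565]
tool_rot: [1.817, 1.815, -0.663]
wrist_force: [0.3, -0.1, -0.6]
grip_width: 0.7
finger_force: 0.0
time_s: 8.12
tool_pos: [0.4548, -0.0045, 0.1388]
tool_rot: [1.813, 1.822, -0.66]
wrist_force: [0.6, 0.4, 0.4]
grip_width: 0.007
finger_force: 0.0
time_s: 8.53
tool_pos: [0.4544, -0.008, 0.265]
tool_rot: [1.816, 1.815, -0.663]
wrist_force: [-0.2, 0.1, 0.3]
grip_width: 0.006
finger_force: 0.0
time_s: 8.87
tool_pos: [0.456, -0.0068, 0.3432]
tool_rot: [1.818, 1.81, -0.654]
wrist_force: [0.3, 0.3, -0.0]
grip_width: 0.006
finger_force: 0.0
```

View pics/c3.png

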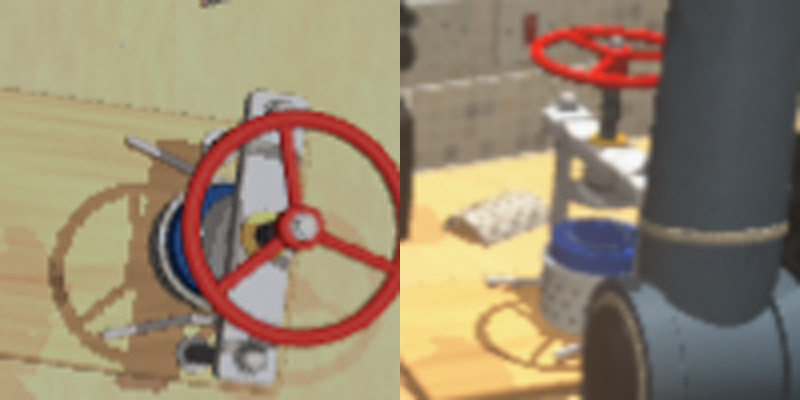

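The mould stands under the screw (rim's left edge at top-crop (150,243), upright in the scene view). I'll check its centre by fitting the follower's visible arc.

```bash
python3 - <<'E'
from h import *
from scipy.optimize import least_squares
def arc(im,z,box,r0):
    m=hsv(im,(105,110,30),(128,255,255));m2=np.zeros_like(m);x0,y0,x1,y1=box;m2[y0:y1,x0:x1]=m[y0:y1,x0:x1]
    c=max(blobs(m2,10),key=cv2.contourArea)[:,0];pts=[]
    for y in np.unique(c[:,1]): pts.append((c[c[:,1]==y,0].min()-.0,y))
    return np.array(pts,float)
a=cv2.imread("pics/top0.png");b=cv2.imread("pics/top3.png");z=.106
for im,box in((a,(275,170,320,220)),(b,(310,175,336,214))):
    p=arc(im,z,box,0);W=plane("top",p,z)[:,:2];
    W=W[2:-2]
    f=least_squares(lambda c:np.hypot(*(W-c).T)-.047,W.mean(0)+[0,-.04],loss="soft_l1",f_scale=.001)
    print(len(W),f.x,np.abs(f.fun).max())
print("rim left",plane("top",[(317.5-.4,195.7-.4)],.085))
s=robot.state();print(s["tool_pos"],s["qpos"])
E
```

```text
25 [ 0.45213864 -0.09638015] 0.0015749886935306004
17 [ 0.45455871 -0.22076916] 0.0019052142028061284
rim left [[ 0.45461436 -0.16181803  0.085     ]]
[ 0.4546704  -0.00753443  0.33928539] [ 0.20797863  0.21519297 -0.79052917  1.87488567  0.71010481  1.58510423
 -0.77012564]
```

```bash
python3 -m inch '0 0 0 0 .111 0 -1;0 0 0 0 .111 0 -1;0 0 0 0 .111 0 -1;0 0 0 0 .111 0 -1;0 0 0 0 .111 0 -1'
python3 -m inch '0 0 0 0 .112 0 -1;-1 .1 0 0 0 0 -1;-1 .1 0 0 0 0 -1;-1 .1 0 0 0 0 -1;-1 .1 0 0 0 0 -1'
python3 -m inch '-1 .1 0 0 0 0 -1;-1 .1 0 0 0 0 -1;-1 0 0 0 0 0 -1;0 0 0 0 0 0 -1;0 0 0 0 0 0 -1'
python3 - <<'E'
from h import *
im=robot.get_image("wrist")[:,:,::-1].copy();cv2.imwrite("pics/w4.png",im)
s=robot.state();print(s["tool_pos"],s["tool_rot"]);c=robot.camera_model("wrist")
for z in(.277,.285,.293):
    print(z,cv2.projectPoints(np.array([[.4545,-.2225,z],[.4545-.07,-.2225,z],[.4545+.07,-.2225,z]]),cv2.Rodrigues(np.array(c["R"]))[0],np.array(c["t"]),np.array(c["mtx"]),np.array(c["dist"]))[0][:,0].round(0).tolist())
E
```

```text
time_s: 9.38
tool_pos: [0.4544, -0.007, 0.338]
tool_rot: [2.163, 2.164, -0.122]
wrist_force: [-0.2, 0.0, -0.2]
grip_width: 0.002
finger_force: 0.0
time_s: 9.8
tool_pos: [0.4637, -0.1086, 0.3369]
tool_rot: [-2.22, -2.219, 0.004]
wrist_force: [0.5, 0.3, -1.1]
grip_width: 0.003
finger_force: 0.0
time_s: 10.22
tool_pos: [0.4687, -0.1834, 0.3365]
tool_rot: [-2.222, -2.215, 0.002]
wrist_force: [-0.1, 0.2, -0.3]
grip_width: 0.002
finger_force: 0.0
[ 0.46912811 -0.1818581   0.33698332] [-2.21958245e+00 -2.21851941e+00  1.41811547e-03]
0.277 [[241.0, 259.0], [144.0, 259.0], [339.0, 259.0]]
0.285 [[240.0, 265.0], [140.0, 264.0], [341.0, 265.0]]
0.293 [[239.0, 271.0], [135.0, 270.0], [344.0, 271.0]]
```

View pics/w4.png

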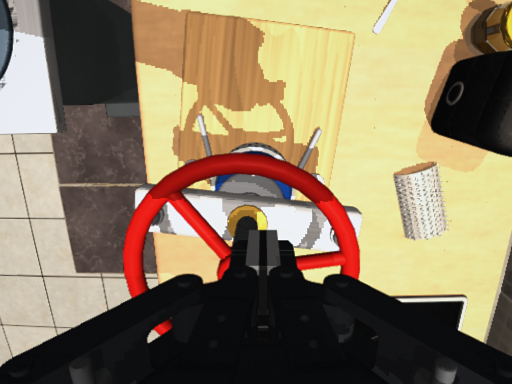

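The wrist view shows the wheel centre at ≈(242,269), matching the estimated hub (rim mid-plane ≈0.289). The spokes are to the right (345,260) and upper left (175,198), and the fingers are over the open sector between them. Lower them in, and compute the circle.

```bash
python3 -m inch '0 0 .7 0 0 0 -1;0 0 .7 0 0 0 -1;0 0 .7 0 0 0 -1;0 0 .7 0 0 0 -1;0 0 0 0 0 0 -1'
python3 - <<'E'
from rig import robot
import numpy as np
p=robot.state()["tool_pos"];print(p)
c=np.array([.4545,-.2225]);r=.042
a=np.radians(np.arange(70,70-361,-15));P=c+r*np.c_[np.cos(a),np.sin(a)]
D=np.diff(P,axis=0)/.025
for i,d in enumerate(D): print(int(70-15*i-15),"%.2f %.2f"%(d[1],d[0]),end=" | ")
E
```

```text
time_s: 10.68
tool_pos: [0.4675, -0.1798, 0.2649]
tool_rot: [-2.213, -2.22, 0.005]
wrist_force: [-0.4, 0.2, -0.6]
grip_width: 0.003
finger_force: 0.0
[ 0.46752755 -0.17982334  0.26489195]
55 -0.20 0.39 | 40 -0.30 0.32 | 25 -0.37 0.24 | 10 -0.42 0.13 | -5 -0.44 0.02 | -20 -0.43 -0.09 | -35 -0.39 -0.20 | -50 -0.32 -0.30 | -65 -0.24 -0.37 | -80 -0.13 -0.42 | -95 -0.02 -0.44 | -110 0.09 -0.43 | -125 0.20 -0.39 | -140 0.30 -0.32 | -155 0.37 -0.24 | -170 0.42 -0.13 | -185 0.44 -0.02 | -200 0.43 0.09 | -215 0.39 0.20 | -230 0.32 0.30 | -245 0.24 0.37 | -260 0.13 0.42 | -275 0.02 0.44 | -290 -0.09 0.43 |
```

```bash
python3 -m inch '-.24 .39 0 0 0 0 -1;-.3 .32 0 0 0 0 -1;-.37 .24 0 0 0 0 -1;-.42 .13 0.03 0 0 0 -1'
python3 -m inch '-.44 .02 .03 0 0 0 -1;-.43 -.09 .03 0 0 0 -1;-.39 -.2 .03 0 0 0 -1;-.32 -.3 .03 0 0 0 -1'
python3 -m inch '-.24 -.37 .03 0 0 0 -1;-.13 -.42 .03 0 0 0 -1;-.02 -.44 .03 0 0 0 -1;.09 -.43 .03 0 0 0 -1'
```

```text
time_s: 11.02
tool_pos: [0.4985, -0.2148, 0.2687]
tool_rot: [-2.219, -2.223, -0.003]
wrist_force: [-2.0, 3.2, 1.1]
grip_width: 0.001
finger_force: 1.5
time_s: 11.35
tool_pos: [0.4832, -0.2557, 0.2648]
tool_rot: [2.22, 2.221, 0.002]
wrist_force: [1.3, 3.3, 0.0]
grip_width: -0.0
finger_force: 1.3
time_s: 11.68
tool_pos: [0.4402, -0.2635, 0.262]
tool_rot: [2.221, 2.219, -0.001]
wrist_force: [2.9, -0.2, -0.9]
grip_width: -0.0
finger_force: 1.3
```

```bash
python3 -m inch '.2 -.39 .03 0 0 0 -1;.3 -.32 .03 0 0 0 -1;.37 -.24 .03 0 0 0 -1;.42 -.13 .03 0 0 0 -1'
python3 -m inch '.44 -.02 .03 0 0 0 -1;.43 .09 .03 0 0 0 -1;.39 .2 .03 0 0 0 -1;.32 .3 .03 0 0 0 -1'
python3 -m inch '.24 .37 .03 0 0 0 -1;.13 .42 .03 0 0 0 -1;.02 .44 .03 0 0 0 -1;-.09 .43 .03 0 0 0 -1'
python3 -m inch '-.2 .39 .03 0 0 0 -1;-.3 .32 .03 0 0 0 -1;-.37 .24 .03 0 0 0 -1;-.42 .13 0.03 0 0 0 -1'
```

```text
time_s: 12.02
tool_pos: [0.413, -0.2301, 0.259]
tool_rot: [2.221, 2.22, -0.003]
wrist_force: [1.3, -3.1, 0.6]
grip_width: 0.006
finger_force: 1.6
time_s: 12.35
tool_pos: [0.4271, -0.1886, 0.2553]
tool_rot: [-2.218, -2.221, 0.004]
wrist_force: [-1.5, -2.5, 0.3]
grip_width: -0.002
finger_force: 1.2
time_s: 12.68
tool_pos: [0.4702, -0.181, 0.2521]
tool_rot: [-2.216, -2.222, 0.001]
wrist_force: [-3.0, 1.1, 0.2]
grip_width: 0.0
finger_force: 1.1
time_s: 13.02
tool_pos: [0.4983, -0.215, 0.2495]
tool_rot: [-2.219, -2.222, -0.002]
wrist_force: [-1.4, 3.8, 0.2]
grip_width: 0.0
finger_force: 1.5
```

```bash
python3 -m inch '-.44 .02 .03 0 0 0 -1;-.43 -.09 .03 0 0 0 -1;-.39 -.2 .03 0 0 0 -1'|grep -E 'pos|wrist'
python3 -m inch '-.32 -.3 .03 0 0 0 -1;-.24 -.37 .03 0 0 0 -1;-.13 -.42 .03 0 0 0 -1'|grep -E 'pos|wrist'
python3 -m inch '-.02 -.44 .03 0 0 0 -1;.09 -.43 .03 0 0 0 -1'|grep -E 'pos|wrist'
```

```text
tool_pos: [0.4912, -0.2474, 0.2477]
wrist_force: [1.1, 3.6, -0.3]
tool_pos: [0.4631, -0.2654, 0.2458]
wrist_force: [3.6, 0.7, -1.5]
tool_pos: [0.4403, -0.2635, 0.2441]
wrist_force: [2.3, -0.4, -0.1]
```

```bash
python3 -m inch '.2 -.39 .03 0 0 0 -1;.3 -.32 .03 0 0 0 -1'|grep -E 'pos|wrist'
python3 -m inch '.37 -.24 .03 0 0 0 -1;.42 -.13 .03 0 0 0 -1'|grep -E 'pos|wrist'
```

```text
tool_pos: [0.4221, -0.2505, 0.2425]
wrist_force: [3.2, -2.6, -0.1]
tool_pos: [0.413, -0.2301, 0.241]
wrist_force: [1.4, -4.0, -0.2]
```

```bash
python3 -m inch '.44 -.02 .03 0 0 0 -1;.43 .09 .03 0 0 0 -1'|grep -E 'pos|wrist'
```

```text
tool_pos: [0.4148, -0.2076, 0.2392]
wrist_force: [0.6, -3.3, -0.0]
```

```bash
python3 -m inch '.39 .2 .03 0 0 0 -1;.32 .3 .03 0 0 0 -1'|grep -E 'pos|wrist'
python3 -m inch '.24 .37 .03 0 0 0 -1'|grep -E 'pos|wrist'
```

```text
tool_pos: [0.4271, -0.1886, 0.2373]
wrist_force: [-2.7, -2.1, -0.1]
tool_pos: [0.4362, -0.1822, 0.2363]
wrist_force: [-2.9, -2.7, 0.2]
```

```bash
python3 -m inch '.13 .42 .03 0 0 0 -1;.02 .44 .03 0 0 0 -1'|grep -E 'pos|wrist'
```

```text
tool_pos: [0.4584, -0.1784, 0.2346]
wrist_force: [-2.7, -0.3, 0.2]
```

```bash
python3 -m inch '-.09 .43 .03 0 0 0 -1;-.2 .39 .03 0 0 0 -1'|grep -E 'pos|wrist'
```

```text
tool_pos: [0.4807, -0.1864, 0.2335]
wrist_force: [-2.2, 0.3, 0.0]
```

```bash
python3 -m inch '-.3 .32 .03 0 0 0 -1;-.37 .24 .03 0 0 0 -1'|grep -E 'pos|wrist'
```

```text
tool_pos: [0.4951, -0.2042, 0.2321]
wrist_force: [-2.2, 3.0, -0.8]
```

```bash
python3 -m inch '-.42 .13 .03 0 0 0 -1;-.44 .02 .03 0 0 0 -1'|grep -E 'pos|wrist'
```

```text
tool_pos: [0.4987, -0.2264, 0.2309]
wrist_force: [-0.8, 3.7, -0.0]
```

```bash
python3 -m inch '-.43 -.09 .02 0 0 0 -1;-.39 -.2 .02 0 0 0 -1'|grep -E 'pos|wrist'
```

```text
tool_pos: [0.4917, -0.2459, 0.2301]
wrist_force: [2.5, 7.2, -0.6]
```

```bash
python3 -m inch '-.32 -.3 .02 0 0 0 -1'|grep -E 'pos|wrist'
```

```text
tool_pos: [0.4851, -0.2538, 0.2299]
wrist_force: [4.8, 7.2, -0.2]
```

```bash
python3 -m inch '0 0 0 0 0 0 -1'|grep -E 'pos|wrist'
python3 -m inch '.1 .1 0 0 0 0 -1'|grep -E 'pos|wrist'
```

```text
tool_pos: [0.4836, -0.2564, 0.2301]
wrist_force: [2.9, 1.7, -0.3]
tool_pos: [0.4853, -0.2546, 0.2301]
wrist_force: [0.6, -0.3, -0.1]
```

```bash
python3 -m inch '-.1 -.1 0 0 0 0 -1;0 0 0 0 0 0 -1'|grep -E 'pos|wrist'
python3 -m inch '-.04 -.06 0 0 0 0 -1;0 0 0 0 0 0 -1'|grep -E 'pos|wrist'
python3 -m inch '-.04 -.06 0 0 0 0 -1;0 0 0 0 0 0 -1'|grep -E 'pos|wrist'
```

```text
tool_pos: [0.4848, -0.2546, 0.2303]
wrist_force: [4.9, 2.5, -1.4]
tool_pos: [0.4839, -0.255, 0.2303]
wrist_force: [6.3, 1.9, -3.1]
tool_pos: [0.4825, -0.2557, 0.2302]
wrist_force: [6.4, 2.0, -2.0]
```

It has taken up: about 6 N tangential against 3 N free, or roughly 30–40 N of pressing. Back off and lift out.

```bash
python3 -m inch '.15 .15 0 0 0 0 -1;.2 .2 0 0 0 0 -1;0 0 0 0 0 0 -1'|grep -E 'pos|wrist'
python3 -m inch '0 0 -.5 0 0 0 -1;0 0 -1 0 0 0 -1;0 0 -1 0 0 0 -1;0 0 -1 0 0 0 -1;0 0 -1 0 0 0 -1'|grep -E 'pos|wrist'
python3 -m inch '1 0 0 0 0 0 -1;1 0 0 0 0 0 -1;1 0 0 0 0 0 -1;1 0 0 0 0 0 -1;1 0 0 0 0 0 -1'|grep -E 'pos|wrist'
python3 -m inch '1 0 0 0 0 0 -1;1 0 0 0 0 0 -1;1 0 0 0 0 0 -1;0 0 0 0 0 0 -1;0 0 0 0 0 0 -1'|grep -E 'pos|wrist'
python3 - <<'E'
from h import *
for n in("top","scene"):
    im=robot.get_image(n)[:,:,::-1].copy();cv2.imwrite(f"pics/{n}5.png",im)
a=cv2.imread("pics/top5.png")[135:235,280:380];b=cv2.imread("pics/scene5.png")[140:240,280:380]
cv2.imwrite("pics/c5.png",np.hstack([cv2.resize(k,(400,400),interpolation=2) for k in(a,b)]))
E
```

```text
tool_pos: [0.4897, -0.2469, 0.2298]
wrist_force: [1.4, 0.8, 0.1]
tool_pos: [0.488, -0.2481, 0.3431]
wrist_force: [0.9, -0.6, -0.1]
tool_pos: [0.4879, -0.1222, 0.3421]
wrist_force: [-1.0, 0.6, 0.0]
tool_pos: [0.4882, -0.0467, 0.3423]
wrist_force: [-0.6, -0.6, -0.4]
```

View pics/c5.png

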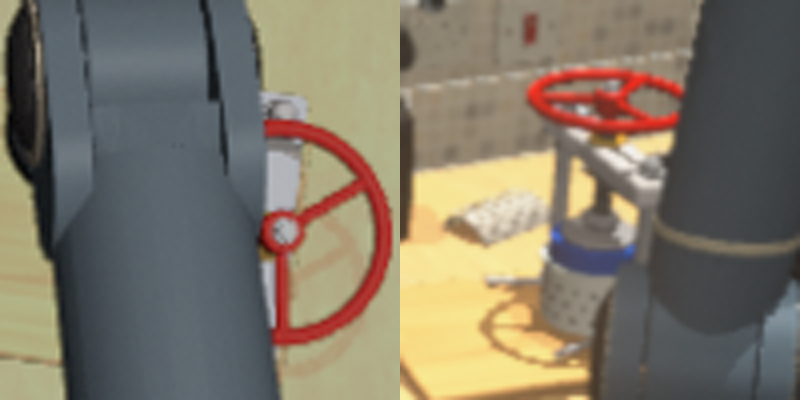

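The scene crop shows the plate seated on the blue follower at ≈(600,235), the mould upright and the wheel well down. The robot is clear of everything, so I'm handing in.

```bash
python3 -c "
from rig import robot
print(robot.close_job())"
```

```text
the job is handed in; nothing more can be done
None
```

The mould is home in the stop with the plate bearing on its follower at roughly 30–40 N by my force estimate, the arm is clear of everything, and the job is handed in (no verdict was shown).

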